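# Show the hub's ring to the inspection camera in the turning mirror

### The job

Take the hub (the part with a collar below a thick, dark-ringed neck) out of the crate and stand it fully home in the hole of the nest, leaving the other parts in the crate. Let go of it, then take the post behind the spring-return mirror and turn the mirror until the inspection camera sees the hub in it: its thin red aiming light must bounce off the mirror onto the middle of the neck. Finish while holding the mirror still at that angle, without disturbing the jar, screwdriver or tape roll.

Things in the scene. Friction and masses are not known exactly. Their poses are not given: they have to be found in the camera images.
- hub_ring (a point): The hub: round bare aluminium part, 66 mm tall, upright on the crate's floor. From below: spigot 28 mm dia, 20 long; collar 46 mm dia, 6 thick; neck 30 mm dia, 40 long, to the top. Point on its axis in mid-neck, at the dark ring, 46 mm above its foot, 20 below its top; z is its axis, up. About 0.15 kg. The only part with a collar between spigot and neck.
- nest_hole0 (a point): Centre of the hole's mouth in the nest, a steel block 56 x 56 mm, 30 mm tall, on the station's 10 mm plate in front of the mirror (mouth 40 mm above the table). Hole 31 mm dia, 24 mm deep, z up. Fully home, the hub's collar lies flat on the block and its ring is 26 mm above this point.
- mirror: Upright mirror 68 mm wide, 34 to 106 mm above the table, on a vertical axis lying in its face. Origin on that axis at table height; x is the level normal out of the face, z up. A spring rests it on a stop; seen from above it turns clockwise, up to 1.1 rad; the spring pulls back with 1 to 5 N at the post. The camera sees the hub when x halves the angle axis-lens / axis-hub, 0.15 to 0.7 rad on.
- mirror_post (a point): The post that turns the mirror: upright round steel pin, 14 mm dia, 80 mm straight behind the reflecting face (-80 mm along the mirror's x) at the end of a flat bar 12 mm wide, 42 to 50 mm above the table. The pin runs from the bar to 110 mm. Point on the pin's axis, 88 mm above the table. It is firm on the mirror and moves on a circle of 80 mm radius; axes as the mirror's.
- sight_line (a point): The camera's line of sight after it bounces off the mirror, drawn as a thin level red aiming light, 66 mm above the table. The origin is on the mirror's axis; x points along the reflected sight, away from the mirror. It turns twice as far as the mirror. When the hub's axis lies on x the camera sees its neck in the middle of the mirror.
- camera_lens (a point): Middle of the front glass of the inspection camera (grey box 75 x 50 x 50 mm with a black lens 38 mm dia), 66 mm above the table, fixed on the station's plate 190 mm from the mirror's axis and looking straight at it. Its top is 91 mm above the table. The axes of the point are those of the plate.
- crate: Black open crate, 270 x 250 mm (x, y), 50 mm high, walls and floor 6 mm. Origin in the middle of its underside on the table. Five parts stand in it, at least 20 mm apart.
- slug_center (a point): Plain aluminium cylinder, 30 mm dia, 60 mm tall, upright, no collar. Point at its centre. Stays in the crate.
- cap_center (a point): Low aluminium cap: disc 46 mm dia, 8 mm thick with a 24 mm stub on top, 26 mm tall in all. Point 13 mm above its foot. Stays in the crate.
- collar_center (a point): Flat aluminium ring 52 mm dia, bore 32 mm, 18 mm tall. Point at its centre. Stays in the crate.
- washer_center (a point): Small steel washer 28 mm dia, 6 mm thick. Point at its centre. Stays in the crate.
- jar: White plastic jar 60 mm dia, 85 mm tall, with a black lid. Origin under its centre. Bystander.
- screwdriver: Screwdriver with a black handle, lying on the table. Origin at its underside. Bystander.
- tape: Brown tape roll lying flat, 84 mm dia, 24 mm tall. Origin under its centre. Bystander.
There are look-alikes about, which are no part of the job. What is shaped like the part that bears collar_center but orange is not meant.

How it is judged:
By the outcome, as a careful person would: the job done as asked, in the order asked, and still so for the second after the job is handed in, while the arm keeps its last pose, push and grip.
It also fails if it takes over 64 s, if anything falls off the work surface, if the arm or the gripper's body presses on something with over 40 N, if the wrist force passes 120 N, or if a joint passes its speed limit or range.

### The arm

A 7-joint arm with a two-finger parallel gripper is mounted at the origin on the work surface. World frame = base frame: x ahead of the robot, y to its left, z up, the work surface at z = 0. Lengths are in m, angles in rad, forces in N, time in s.
With the tool pointing down it reaches from about 0.4 to 0.85 m from the base axis. Payload 4.5 kg.
Tool frame: the origin (TCP) lies on the mounting face of the last link; the fingertips stand 166 mm ahead of it and the grasp point (between the pads) lies 147 mm ahead of it; z points along the fingers, y is the line along which they close (so a half turn about z gives the same grasp; the last joint's range is limited). The gripper opens to 88 mm and grips with 3 to 60 N. Pads are 18 mm wide; open, the fingers measure 123 mm over their backs; the gripper's body (75 mm by 187 mm) begins 45 mm behind the grasp point.
Start: joints at [-1.271, 0.689, -0.195, 1.565, 0.157, 0.902, -0.215], TCP at [0.164, 0.603, 0.405] pointing down, gripper open.
Joint ranges: [-3.01, 3.01], [-0.46, 2.08], [-1.47, 1.51], [0.13, 2.56], [-1, 4.14], [0.04, 2.09], [-2.66, 2.66]. Speed limits (rad/s): [2.57, 2.57, 3.14, 3.14, 3.14, 3.14, 3.14].

### API

Orientations are given as a unit quaternion [x, y, z, w].
In Python, from plant import r, snapshot gives the robot as it stands. The module is installed in compiled form; this text tells all that it offers.
- The arm moves only by the tool move_arm, never from a script. Its argument "rows" is a list of rows, each a list of 5 numbers: the shift along the tool's x, y, z in m, then the turn about the tool's z in rad, then the finger opening in m, from 0 to 0.0881. In form: [[dx, dy, dz, spin, claw], ...]. A call has 1 to 10 rows; each row shifts and turns the commanded pose from where the row before left it, along the tool's axes as they then stand; what a row does not reach is not made up. A row lasts 1/12 s, in which the tool goes at most 41.7 mm and 7.16 degrees, less where a joint would pass 70% of its speed; a pose out of reach is approached as far as the arm can. A call with a gripper value outside its range is refused whole. The fingers move at their own pace and stop on an object; "newtons" is the grip in N (left out, the last holds). Time passes only in rows, so rows that do not move let the fingers close. It gives the time, the measured TCP pose, the force, the opening and the grip force at its end, in the units of the state.
- r.get_state(): the state, without advancing time (a new reading comes with each control period).
- snapshot(name): name is "side" or "top"; returns a dict with "color" (384x512x3 uint8, red, green, blue), "depth" (384x512 float32, m along the optical axis (not along the pixel's ray), 0 where there is no reading), "mtx" (3x3 intrinsics, pixels), "eye" and "orientation" of the camera in the world. Camera axes: x right, y up, looking along -z (the intrinsics and any distortion apply to the point x, -y, -z); pixel columns grow to the right and rows downward; lengths in m; the calibration is good to about 2 mm. A picture is of the moment at which its call begins.
- r.finish_job(): hands the job in; it is judged then, once.
The state is a dict: "clock": time; "q": joint angles; "qd": joint speeds; "joint_torque": joint torques, N m; "tool_pos": TCP position; "eef_rot": TCP orientation; "contact_force": force on the tool from outside, world axes, zero at the start; "moment": the same for the moment, N m; "opening": opening from 0.0 (shut) to 1.0 (fully open); "finger_force": force on a finger pad.
Only numpy, scipy, OpenCV 4.12 (cv2) and the standard library are available. Lean on these libraries where they do the work, as an engineer would, in place of code of your own. Each camera call takes 0.05 s, during which the arm holds its last target. There are 200 camera calls.

## Working session

There is one attempt and no reset: what is moved stays moved. The work goes in short steps, Python scripts to look and compute and a tool call to move; the robot and the scene stay as the last step left them, time stands still between calls to the robot, and variables do not carry over. Pictures are saved under pics/ and viewed, at most 10 in all, crops included, and the job is handed in when it is done.

Besides the shell and the picture viewer there is one more tool, called as name(argument=value, ...), one argument or row to a line, values as JSON. move_arm: Moves the arm, as the interface text tells. Its arguments: {"type":"object","properties":{"rows":{"type":"array"},"newtons":{"type":"number"}},"required":["rows"]}

```bash
mkdir -p pics; cat > h.py <<'E'
import numpy as np, cv2
from scipy.spatial.transform import Rotation as R
from plant import r, snapshot
def cam(n,name):
    s=snapshot(n); np.savez('pics/'+name+'.npz',**{k:np.asarray(v) for k,v in s.items()})
    cv2.imwrite('pics/'+name+'.png',s['color'][...,::-1]); return s
def load(name): return dict(np.load('pics/'+name+'.npz'))
def rot(s):
    o=np.asarray(s['orientation']); return o if o.shape==(3,3) else R.from_quat(o).as_matrix()
def rays(s,u,v):
    K=s['mtx']; d=np.stack([(u-K[0,2])/K[0,0],-(v-K[1,2])/K[1,1],-np.ones_like(u*1.)],-1)
    return d@rot(s).T
def atz(s,u,v,z):
    d=rays(s,np.asarray(u,float),np.asarray(v,float)); e=s['eye']; return e+d*((z-e[2])/d[...,2])[...,None]
def cloud(s):
    v,u=np.mgrid[:384,:512]; return s['eye']+rays(s,u,v)*s['depth'][...,None]
def proj(s,p):
    c=(np.asarray(p)-s['eye'])@rot(s); K=s['mtx']; return K[0,0]*c[...,0]/-c[...,2]+K[0,2],K[1,1]*-c[...,1]/-c[...,2]+K[1,2]
E
python3 - <<'E'
from h import *
for n in('top','side'):
    s=cam(n,n+'0'); print(n,s['eye'],s['orientation'],s['mtx'].tolist(),[k for k in s])
st=r.get_state(); print(st)
t=load('top0');a=load('side0')
cv2.imwrite('pics/both.png',cv2.resize(t['color'][...,::-1],(800,600),interpolation=cv2.INTER_CUBIC))
E
```

```text
top [0.34170717 0.00553236 1.59224973] [-0.03983179  0.04925611  0.70701244 -0.70435834] [[436.7539209252758, 0.0, 261.8674069703911], [0.0, 436.7539209252758, 186.57621101671907], [0.0, 0.0, 1.0]] ['color', 'depth', 'mtx', 'eye', 'orientation']
side [-0.09940096 -0.5788319   0.88666683] [ 0.35495032 -0.16402337 -0.36840134  0.84343765] [[372.71863518408225, 0.0, 258.15228164972365], [0.0, 372.71863518408225, 194.60634417115392], [0.0, 0.0, 1.0]] ['color', 'depth', 'mtx', 'eye', 'orientation']
{'clock': 0.1, 'q': array([-1.27120816,  0.68990939, -0.19454579,  1.56621067,  0.15730913,
        0.90250048, -0.21509955]), 'qd': array([-2.60248647e-03, -2.42174830e-03,  1.12665209e-03, -3.45757408e-03,
        9.78933647e-05, -2.51241382e-05,  1.54690119e-03]), 'joint_torque': array([-2.61799971e-03, -5.28487587e+01, -1.27116613e+00, -1.53834844e+01,
       -5.25231916e-02,  1.97783338e-03,  5.09023880e-05]), 'tool_pos': array([0.16410667, 0.60277583, 0.4039927 ]), 'eef_rot': array([ 1.32454318e-01,  9.91188774e-01, -8.15451604e-04, -5.44398440e-05]), 'contact_force': array([-0.38298089,  0.11456307, -0.43205966]), 'moment': array([-0.0244449 ,  0.02547897, -0.00585073]), 'finger_force': 0.0, 'opening': 0.9971987416064002}
```

View pics/both.png

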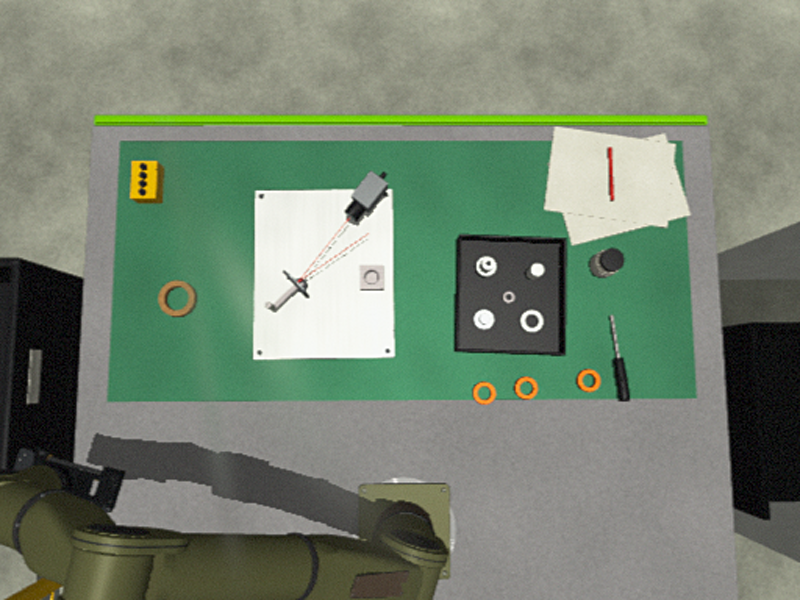

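View pics/side0.png

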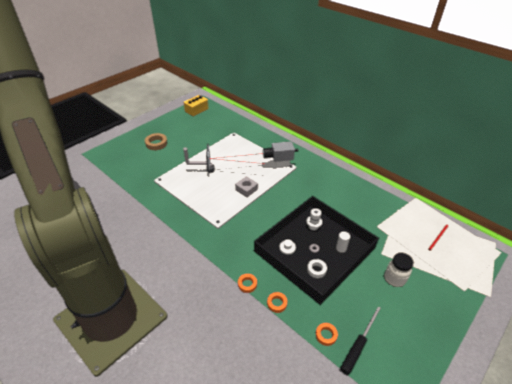

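The picture shows five parts in the crate, given here in 800x600 top-view pixels.
- Tall part with a collar: (486,266), side view (315,218).
- Slug: (537,270).
- Cap: (484,319).
- Collar ring: (532,320).
- Washer: (508,297).

The hub fits (486,266), because it is the only one with a collar below a dark-ringed neck. I'll confirm that in a crop and measure at the same time.

```bash
python3 - <<'E'
from h import *
t=load('top0');a=load('side0')
def crop(s,u,v,w,h,k): return cv2.resize(s['color'][v:v+h,u:u+w,::-1],None,fx=k,fy=k,interpolation=cv2.INTER_CUBIC)
# top crate from (285,145) 80x60 x5 ; side hub (265,190) 80x60 ; top station(160,115) 100x75 x4 ; side station(150,130)
m=np.vstack([np.hstack([crop(t,288,150,80,60,5),crop(a,275,195,80,60,5)]),np.hstack([crop(t,165,110,100,75,4),crop(a,175,135,100,75,4)])])
cv2.imwrite('pics/mos.png',m)
for nm,s in(('top',t),('side',a)):
    P=cloud(s); z=P[...,2]; 
    print(nm,'depth ok',(s['depth']>0).mean())
    ok=(s['depth']>0)
    def cl(x0,x1,y0,y1,z0,z1):
        k=ok&(P[...,0]>x0)&(P[...,0]<x1)&(P[...,1]>y0)&(P[...,1]<y1)&(z>z0)&(z<z1)
        n,l,st,c=cv2.connectedComponentsWithStats(k.astype(np.uint8))
        for i in range(1,n):
            if st[i,4]>3: 
                q=P[l==i]; print(' n',st[i,4],'px',c[i].round(1),'mean',q.mean(0).round(4),'min',q.min(0).round(3),'max',q.max(0).round(3))
    print('tall');cl(.3,.85,-.5,.5,.058,.2)
    print('low');cl(.3,.85,-.5,.5,.02,.045)
E
```

```text
top depth ok 0.9959004720052084
tall
 n 460 px [233.8 124.6] mean [0.754  0.0832 0.0861] min [0.7   0.036 0.058] max [0.812 0.133 0.1  ]
 n 4 px [217.5 145.5] mean [0.6829 0.142  0.0663] min [0.677 0.137 0.065] max [0.688 0.147 0.067]
 n 4 px [213.5 150.5] mean [0.6648 0.156  0.0665] min [0.659 0.151 0.064] max [0.671 0.161 0.068]
 n 4 px [209.5 155.5] mean [0.6458 0.1695 0.0713] min [0.64  0.164 0.07 ] max [0.651 0.175 0.073]
 n 4 px [205.5 160.5] mean [0.6286 0.1839 0.0676] min [0.623 0.179 0.064] max [0.634 0.189 0.069]
 n 218 px [390.  166.2] mean [ 0.6042 -0.4667  0.0815] min [ 0.579 -0.495  0.058] max [ 0.631 -0.44   0.093]
 n 56 px [311.5 168.3] mean [ 0.5989 -0.1907  0.0723] min [ 0.585 -0.204  0.059] max [ 0.615 -0.178  0.08 ]
 n 4 px [197.5 170.5] mean [0.5931 0.2119 0.0654] min [0.588 0.206 0.062] max [0.598 0.217 0.068]
 n 6 px [204.5 170. ] mean [0.5949 0.1873 0.0651] min [0.587 0.178 0.062] max [0.602 0.196 0.068]
 n 58 px [342.9 172.4] mean [ 0.5849 -0.3029  0.066 ] min [ 0.572 -0.318  0.059] max [ 0.597 -0.289  0.074]
 n 53 px [188.6 180.8] mean [0.5516 0.2373 0.1003]
[... 4664 characters left out ...]
 [ 0.462 -0.202  0.02 ] max [ 0.485 -0.18   0.036]
 n 59 px [341.8 245.5] mean [ 0.5727 -0.3113  0.0322] min [ 0.566 -0.323  0.021] max [ 0.589 -0.295  0.045]
 n 592 px [309.4 271.7] mean [ 0.4367 -0.2951  0.0323] min [ 0.388 -0.381  0.02 ] max [ 0.657 -0.121  0.045]
 n 157 px [317.2 266.9] mean [ 0.4682 -0.3002  0.0243] min [ 0.444 -0.325  0.02 ] max [ 0.495 -0.275  0.028]
 n 126 px [394.1 277. ] mean [ 0.5781 -0.4745  0.0329] min [ 0.571 -0.5    0.02 ] max [ 0.592 -0.445  0.045]
 n 4 px [285.5 300.2] mean [ 0.33   -0.3     0.0203] min [ 0.328 -0.302  0.02 ] max [ 0.332 -0.297  0.021]
 n 92 px [354.7 345.5] mean [ 0.3479 -0.4963  0.0237] min [ 0.301 -0.5    0.02 ] max [ 0.383 -0.491  0.029]
```

View pics/mos.png

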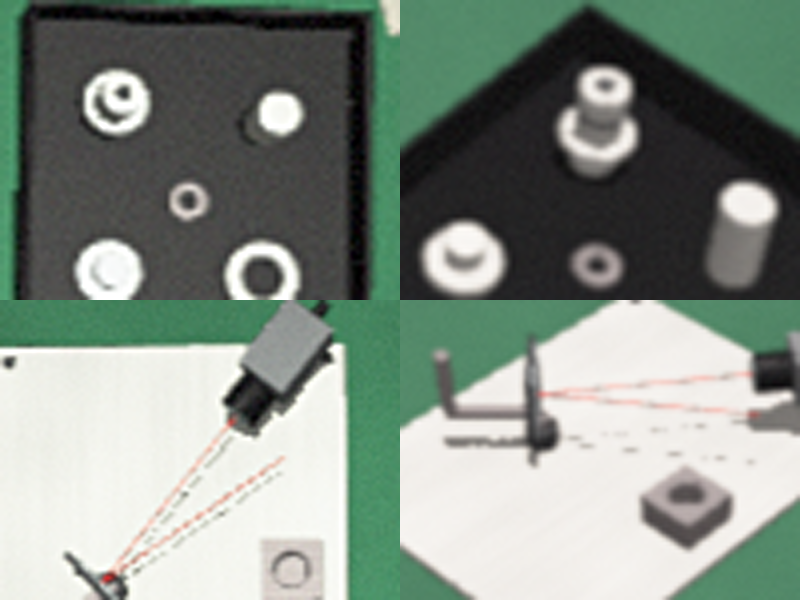

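The crop confirms the hub at top-view px (312,169) and side px (316,212). It has a collar under a dark-grooved neck; the slug at right has no collar. Next I'll compute positions.

```bash
cat >> h.py <<'E'
def tri(pts):  # [(snap,u,v)] -> point nearest rays
    A=0;b=0
    for s,u,v in pts:
        d=rays(s,np.array(u,float),np.array(v,float)); d/=np.linalg.norm(d); M=np.eye(3)-np.outer(d,d); A=A+M;b=b+M@s['eye']
    return np.linalg.solve(A,b)
def delta(target,z=None,yaw=None):
    st=r.get_state(); Rm=R.from_quat(st['eef_rot']).as_matrix(); w=np.asarray(target)-st['tool_pos']
    y=np.degrees(np.arctan2(Rm[1,1],Rm[0,1])); print('t',round(st['clock'],2),'pos',st['tool_pos'].round(4),'yaw(y axis)',y.round(2),'F',st['contact_force'].round(1),'open',round(st['opening']*.0881,4),'tool delta',(w@Rm).round(4)); 
    return Rm
E
python3 - <<'E'
from h import *
t=load('top0');a=load('side0')
def show(n,tp,sp,z):
    print(n,'top',atz(t,*tp,z).round(4),'side',atz(a,*sp,z).round(4),'tri',tri([(t,*tp),(a,*sp)]).round(4))
show('hubtop',(311.8,169),(315.5,211.9),.072)
show('hubcollar',(310.8,170),(314.2,220.8),.032)
show('nest',(237.6,176.9),(246.4,182.1),.04)
show('post',(171.2,195.5),(184.9,148.2),.11)
show('vertex',(191.4,179.1),(209.9,158.1),.066)
# beams: red pixels
for nm,s in(('top',t),('side',a)):
    c=s['color'].astype(float); red=(c[...,0]-(c[...,1]+c[...,2])/2)
    v,u=np.nonzero(red>25); P=atz(s,u,v,.066); w=red[v,u]
    k=(P[:,0]>.5)&(P[:,0]<.8)&(P[:,1]>0)&(P[:,1]<.3); P=P[k];w=w[k]
    # fit two lines by RANSAC-like: split by angle about approx vertex
    V=atz(t,191.4,179.1,.066)
    L=[]
    ang=np.degrees(np.arctan2(P[:,1]-V[1],P[:,0]-V[0])); d=np.hypot(*(P-V)[:,:2].T)
    for it in range(1):
        m=d>.04; mid=(ang[m].min()+ang[m].max())/2
        for g in (m&(ang>mid),m&(ang<=mid)):
            l=cv2.fitLine(P[g][:,:2].astype(np.float32),cv2.DIST_HUBER,0,1e-4,1e-4).ravel(); L.append(l); print(nm,g.sum(),l.round(4),'ang',np.degrees(np.arctan2(l[1],l[0])).round(2))
    s_=np.linalg.solve(np.c_[L[0][:2],-L[1][:2]],L[1][2:]-L[0][2:]); print('cross',(L[0][2:]+s_[0]*L[0][:2]).round(4), 'far',P[d.argmax()].round(3),d.max())
delta([.6,-.19,.3])
E
```

```text
hubtop top [ 0.5964 -0.1919  0.072 ] side [ 0.5955 -0.1944  0.072 ] tri [ 0.5973 -0.1927  0.0693]
hubcollar top [ 0.5995 -0.1934  0.032 ] side [ 0.5961 -0.195   0.032 ] tri [ 0.5998 -0.1935  0.0279]
nest top [0.5737 0.0713 0.04  ] side [0.5747 0.0742 0.04  ] tri [0.5728 0.0716 0.0429]
post top [0.4998 0.294  0.11  ] side [0.4994 0.2933 0.11  ] tri [0.5    0.2941 0.1093]
vertex top [0.5624 0.2329 0.066 ] side [0.5568 0.2345 0.066 ] tri [0.5605 0.2348 0.0641]
top 47 [ 0.7915 -0.6112  0.6542  0.1631] ang -37.68
top 39 [ 0.5766 -0.817   0.6289  0.1379] ang -54.79
cross [0.5594 0.2363] far [0.67  0.08  0.066] 0.18728242362644698
side 29 [ 0.7909 -0.6119  0.6602  0.1565] ang -37.73
side 31 [ 0.5707 -0.8212  0.6181  0.1481] ang -55.2
cross [0.5565 0.2367] far [0.668 0.078 0.066] 0.18709575949521334
t 0.1 pos [0.1641 0.6028 0.404 ] yaw(y axis) 74.78 F [-0.4  0.1 -0.4] open 0.0879 tool delta [-0.6288 -0.6503  0.1051]
```

move_arm(
  rows=[
    [0,0,0,0.1087,0.062],
    [0,0,0,0.1087,0.062],
    [0,0,0,0.1087,0.062],
    [0,0,0,0.1087,0.062],
    [0,0,0,0.1087,0.062],
    [-0.0346,0.0057,0,0,0.062],
    [-0.0346,0.0057,0,0,0.062],
    [-0.0346,0.0057,0,0,0.062],
    [-0.0346,0.0057,0,0,0.062],
    [-0.0346,0.0057,0,0,0.062],
  ],
)

```text
clock: 0.93
tool_pos: [0.3051, 0.4963, 0.4044]
eef_rot: [0.393, 0.919, -0.0, 0.0]
contact_force: [0.0, -0.5, 0.9]
opening: 0.704
finger_force: 0.0
```

move_arm(
  rows=[
    [-0.0346,0.0057,0,0,0.062],
    [-0.0346,0.0057,0,0,0.062],
    [-0.0346,0.0057,0,0,0.062],
    [-0.0346,0.0057,0,0,0.062],
    [-0.0346,0.0057,0,0,0.062],
    [-0.0346,0.0057,0,0,0.062],
    [-0.0346,0.0057,0,0,0.062],
    [-0.0329,-0.0218,0,0,0.062],
    [-0.0329,-0.0218,0,0,0.062],
    [-0.0329,-0.0218,0,0,0.062],
  ],
)

```text
clock: 1.77
tool_pos: [0.5211, 0.2314, 0.4041]
eef_rot: [0.394, 0.919, -0.0, -0.0]
contact_force: [0.4, 0.1, -1.0]
opening: 0.705
finger_force: 0.0
```

move_arm(
  rows=[
    [-0.0329,-0.0218,0,0,0.062],
    [-0.0329,-0.0218,0,0,0.062],
    [-0.0329,-0.0218,0,0,0.062],
    [-0.0329,-0.0218,0,0,0.062],
    [-0.0329,-0.0218,0,0,0.062],
    [-0.0329,-0.0218,0,0,0.062],
    [-0.0329,-0.0218,0,0,0.062],
    [-0.0329,-0.0218,0,0,0.062],
    [-0.0329,-0.0218,0,0,0.062],
    [-0.0329,-0.0218,0,0,0.062],
  ],
)

```text
clock: 2.6
tool_pos: [0.59, -0.1574, 0.4044]
eef_rot: [0.394, 0.919, -0.0, -0.0]
contact_force: [0.2, 0.6, -0.8]
opening: 0.703
finger_force: 0.0
```

```bash
python3 - <<'E'
from h import *
delta([.597,-.1935,.206])
E
```

```text
t 2.6 pos [ 0.59   -0.1574  0.4044] yaw(y axis) 43.63 F [ 0.2  0.6 -0.8] open 0.0619 tool delta [-0.0312 -0.0198  0.1984]
```

move_arm(
  rows=[
    [-0.0312,-0.0198,0,0,0.062],
    [0,0,0.03,0,0.062],
    [0,0,0.03,0,0.062],
    [0,0,0.03,0,0.062],
    [0,0,0.03,0,0.062],
    [0,0,0.02,0,0.062],
    [0,0,0.01,0,0.062],
    [0,0,0,0,0.062],
  ],
)

```text
clock: 3.27
tool_pos: [0.5964, -0.1913, 0.2521]
eef_rot: [0.394, 0.919, -0.0, -0.003]
contact_force: [0.6, 0.1, -0.6]
opening: 0.703
finger_force: 0.0
```

```bash
python3 - <<'E'
from h import *
delta([.597,-.1935,.206])
t=cam('top','top1');a=cam('side','side1')
def crop(s,u,v,w,h,k): return cv2.resize(s['color'][v:v+h,u:u+w,::-1],None,fx=k,fy=k,interpolation=cv2.INTER_CUBIC)
cv2.imwrite('pics/m1.png',np.hstack([crop(t,270,130,80,80,5),crop(a,275,160,80,80,5)]))
E
```

```text
t 3.27 pos [ 0.5964 -0.1913  0.2521] yaw(y axis) 43.65 F [ 0.6  0.1 -0.6] open 0.062 tool delta [-0.0023 -0.001   0.0461]
```

View pics/m1.png

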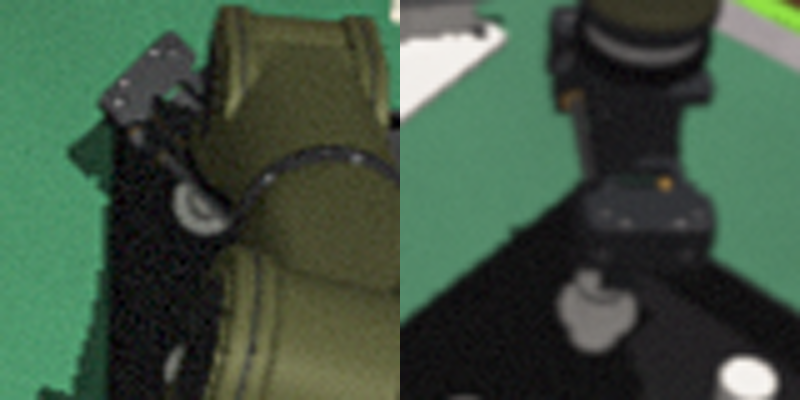

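The fingers (near one at side px (318,205)) straddle the hub's neck at side px (317,215). I'll descend and grip.

move_arm(
  rows=[
    [-0.0012,-0.0005,0.02,0,0.062],
    [-0.0011,-0.0005,0.016,0,0.062],
    [0,0,0.01,0,0.062],
    [0,0,0,0,0.062],
    [0,0,0,0,0.026],
    [0,0,0,0,0.026],
    [0,0,0,0,0.026],
    [0,0,0,0,0.026],
    [0,0,0,0,0.026],
    [0,0,0,0,0.026],
  ],
  newtons=20,
)

```text
clock: 4.2
tool_pos: [0.5984, -0.1941, 0.2093]
eef_rot: [0.394, 0.919, 0.0, 0.0]
contact_force: [-0.9, -0.1, 2.9]
opening: 0.333
finger_force: 20.0
```

```bash
python3 - <<'E'
from h import *
delta([.574,.0725,.34])
print(r.get_state()['finger_force'])
E
```

```text
t 4.2 pos [ 0.5984 -0.1941  0.2093] yaw(y axis) 43.63 F [-0.9 -0.1  2.9] open 0.0294 tool delta [ 0.2097  0.1663 -0.1308]
19.995321985334158
```

move_arm(
  rows=[
    [0,0,-0.015,0,0.026],
    [0,0,-0.03,0,0.026],
    [0,0,-0.035,0,0.026],
    [0,0,-0.035,0,0.026],
    [0,0,-0.015,0,0.026],
    [0,0,0,0,0.026],
    [0.015,0.012,0,0,0.026],
    [0.026,0.0205,0,0,0.026],
    [0.028,0.0222,0,0,0.026],
    [0.028,0.0222,0,0,0.026],
  ],
  newtons=25,
)

```text
clock: 5.03
tool_pos: [0.5859, -0.0699, 0.3369]
eef_rot: [0.394, 0.919, -0.0, -0.001]
contact_force: [0.8, 0.8, -0.9]
opening: 0.33
finger_force: 25.0
```

move_arm(
  rows=[
    [0.028,0.0222,0,0,0.026],
    [0.028,0.0222,0,0,0.026],
    [0.028,0.0222,0,0,0.026],
    [0.02,0.016,0,0,0.026],
    [0.0087,0.0068,0,0,0.026],
    [0,0,0.02,0,0.026],
    [0,0,0.02,0,0.026],
    [0,0,0.015,0,0.026],
    [0,0,0,0,0.026],
    [0,0,0,0,0.026],
  ],
)

```text
clock: 5.87
tool_pos: [0.5734, 0.0715, 0.2823]
eef_rot: [0.394, 0.919, -0.001, -0.001]
contact_force: [0.8, -0.6, -1.2]
opening: 0.336
finger_force: 25.0
```

```bash
python3 - <<'E'
from h import *
delta([.574,.0725,.2233])
t=cam('top','top2');a=cam('side','side2')
def crop(s,u,v,w,h,k): return cv2.resize(s['color'][v:v+h,u:u+w,::-1],None,fx=k,fy=k,interpolation=cv2.INTER_CUBIC)
cv2.imwrite('pics/m2.png',np.hstack([crop(t,215,145,50,75,8),crop(a,222,130,50,75,8)]))
E
```

```text
t 5.87 pos [0.5734 0.0715 0.2823] yaw(y axis) 43.57 F [ 0.8 -0.6 -1.2] open 0.0296 tool delta [0.0002 0.0013 0.059 ]
```

View pics/m2.png

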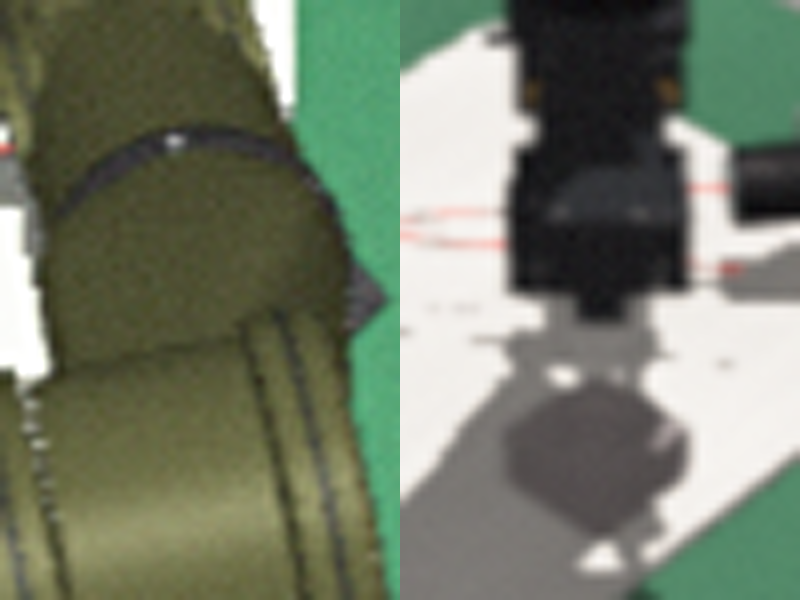

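The side crop shows the hub held above the nest: its dark grip sits at crop (600,310) and the block's centre is at (597,460). The top view is blocked by the arm. I'll refine the across-view offset in a brighter close-up, because the clearance is only 1.5 mm.

```bash
python3 - <<'E'
from h import *
a=load('side2');a0=load('side0');t0=load('top0')
def crop(s,u,v,w,h,k):
    c=s['color'][v:v+h,u:u+w,::-1]; return cv2.resize((255*(c/255.)**.6).astype(np.uint8),None,fx=k,fy=k,interpolation=cv2.INTER_CUBIC)
m=np.hstack([crop(a,232,155,33,48,12),crop(a0,232,165,33,48,12)])
cv2.imwrite('pics/m3.png',m)
cen=np.array([.574,.0725,0]); tc=np.array([.5734,.0715,0])
for z in (.06,.079,.099,.105): 
    print('hub axis pred',z,np.round(proj(a,tc+[0,0,z]),2), 'halfwidth px collar', )
print('nest pred',np.round(proj(a,cen+[0,0,.04]),2))
for n,s in(('side',a0),('top',t0)):
    # hole centroid by darkness vs. face
    u0,v0=map(lambda x:int(round(float(x))),proj(s,cen+[0,0,.04])); g=cv2.cvtColor(s['color'],cv2.COLOR_RGB2GRAY)
    print(n,u0-12,v0-11); print(g[v0-11:v0+14,u0-12:u0+13])
E
```

```text
hub axis pred 0.06 [246.66 178.22] halfwidth px collar
hub axis pred 0.079 [246.63 173.91] halfwidth px collar
hub axis pred 0.099 [246.59 169.28] halfwidth px collar
hub axis pred 0.105 [246.58 167.87] halfwidth px collar
nest pred [246.61 182.43]
side 235 171
[[239 240 239 239 239 238 239 240 240 241 239 239 238 237 237 238 237 238
  238 237 237 238 238 238 238]
 [236 240 238 239 239 239 236 233 231 231 233 237 238 237 237 237 238 238
  239 239 238 239 238 239 239]
 [238 239 239 240 239 238 228 203 191 197 219 235 239 238 238 236 235 237
  237 231 231 235 239 240 240]
 [239 239 239 240 240 240 235 229 227 228 233 238 239 239 238 229 225 235
  227 203 200 221 237 240 240]
 [239 240 240 240 241 239 239 239 239 238 236 236 237 239 240 235 235 238
  237 230 230 234 239 239 239]
 [239 239 240 240 239 239 240 240 239 231 217 208 221 232 239 240 241 241
  241 241 240 240 240 241 240]
 [239 240 240 239 240 239 239 237 230 213 187 179 186 206 227 237 241 243
  242 241 241 240 240 240 240]
 [240 240 239 240 240 239 232 217 197 185 175 173 174 180 198 221 233 239
  240 240 241 240 240 241 240
[... 3725 characters left out ...]
07 209 206 210 203 207 206 209 207 204
  187 170 191 241 250 247 249]
 [246 247 245 245 249 191 113 108 112 110 104 105 110 111 111 110 107 110
  103 101 158 237 248 248 249]
 [246 246 243 245 248 247 251 251 253 254 254 254 253 254 253 254 254 254
  253 252 249 249 249 248 248]
 [247 248 245 246 247 248 249 250 251 251 252 252 251 252 252 251 251 252
  250 250 248 249 247 248 248]
 [247 246 246 244 246 245 246 246 248 248 248 248 248 248 248 247 247 247
  247 246 248 247 246 247 249]
 [246 247 245 246 245 247 247 247 248 248 248 247 247 247 248 248 247 247
  247 246 247 246 247 248 248]
 [247 247 245 246 246 247 246 247 247 248 247 247 248 247 247 247 246 247
  247 246 247 246 247 248 248]]
```

View pics/m3.png

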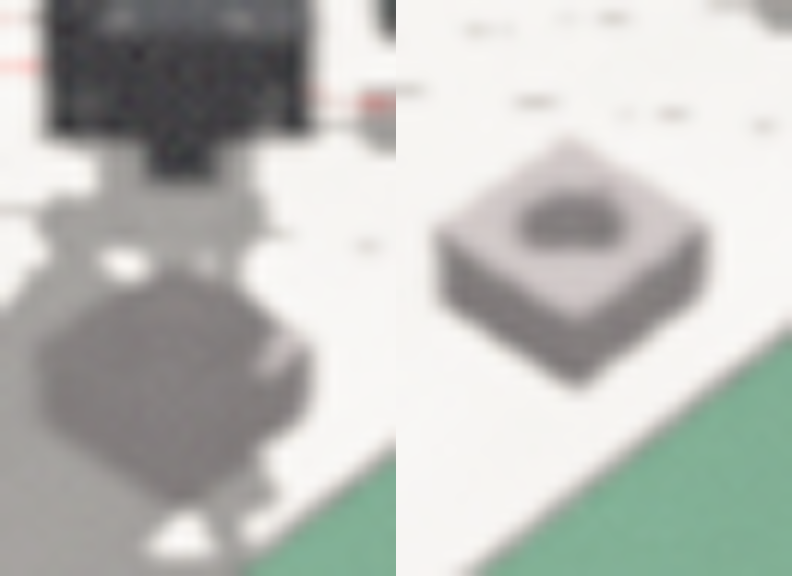

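The close-up puts the hole at side px (246.2,183) and the hub's axis at about col 246.5, so they agree to about 1 mm. I'll lower slowly and watch the force.

move_arm(
  rows=[
    [0.0004,0.0006,0.015,0,0.026],
    [0,0,0.012,0,0.026],
    [0,0,0.006,0,0.026],
    [0,0,0.002,0,0.026],
    [0,0,0.002,0,0.026],
    [0,0,0.002,0,0.026],
    [0,0,0.002,0,0.026],
    [0,0,0.002,0,0.026],
    [0,0,0,0,0.026],
    [0,0,0,0,0.026],
  ],
)

```text
clock: 6.8
tool_pos: [0.574, 0.0732, 0.2407]
eef_rot: [0.394, 0.919, -0.0, -0.0]
contact_force: [0.1, 0.5, -1.3]
opening: 0.334
finger_force: 25.0
```

move_arm(
  rows=[
    [0,0,0.002,0,0.026],
    [0,0,0.002,0,0.026],
    [0,0,0.002,0,0.026],
    [0,0,0,0,0.026],
    [0,0,0,0,0.026],
  ],
)

```text
clock: 7.22
tool_pos: [0.5739, 0.0732, 0.2344]
eef_rot: [0.394, 0.919, -0.0, -0.0]
contact_force: [-0.1, -0.4, -2.0]
opening: 0.333
finger_force: 25.0
```

move_arm(
  rows=[
    [0,0,0.002,0,0.026],
    [0,0,0.002,0,0.026],
    [0,0,0.002,0,0.026],
    [0,0,0.002,0,0.026],
    [0,0,0.001,0,0.026],
    [0,0,0.001,0,0.026],
    [0,0,0.001,0,0.026],
    [0,0,0,0,0.026],
    [0,0,0,0,0.026],
  ],
)

```text
clock: 7.97
tool_pos: [0.574, 0.0732, 0.2235]
eef_rot: [0.394, 0.919, -0.0, -0.0]
contact_force: [-0.5, -0.2, -2.7]
opening: 0.336
finger_force: 25.0
```

move_arm(
  rows=[
    [0,0,0.001,0,0.026],
    [0,0,0.001,0,0.026],
    [0,0,0.001,0,0.026],
    [0,0,0,0,0.026],
    [0,0,0,0,0.026],
  ],
)

```text
clock: 8.38
tool_pos: [0.5738, 0.0731, 0.2231]
eef_rot: [0.394, 0.919, -0.0, 0.0]
contact_force: [-6.2, -2.8, 19.5]
opening: 0.331
finger_force: 25.0
```

Contact at z = 0.2231 matches the fully-home prediction of 0.2233. I'll release, rise and look.

move_arm(
  rows=[
    [0,0,-0.002,0,0.06],
    [0,0,0,0,0.06],
    [0,0,0,0,0.06],
    [0,0,0,0,0.06],
    [0,0,0,0,0.06],
    [0,0,-0.015,0,0.06],
    [0,0,-0.03,0,0.06],
    [0,0,-0.035,0,0.06],
    [0,0,-0.02,0,0.06],
    [0,0,0,0,0.06],
  ],
)

```text
clock: 9.22
tool_pos: [0.5756, 0.0736, 0.3268]
eef_rot: [0.394, 0.919, 0.002, 0.003]
contact_force: [0.3, 0.3, -0.3]
opening: 0.683
finger_force: 0.0
```

```bash
python3 - <<'E'
from h import *
delta([.502,.294,.33])
a=cam('side','side4'); P=cloud(a)
k=(abs(P[...,0]-.574)<.03)&(abs(P[...,1]-.073)<.03)&(P[...,2]>.076)&(P[...,2]<.12)
print(k.sum(),P[k].mean(0).round(4),P[k].max(0).round(4)); v,u=np.nonzero(k); print(u.mean(),v.mean())
print('pred top',proj(a,np.array([.574,.0732,.086])))
cv2.imwrite('pics/m4.png',cv2.resize(a['color'][120:220,180:313,::-1],(798,600),interpolation=cv2.INTER_CUBIC))
E
```

```text
t 9.22 pos [0.5756 0.0736 0.3268] yaw(y axis) 43.61 F [ 0.3  0.3 -0.3] open 0.0601 tool delta [ 0.2104  0.0988 -0.0034]
62 [0.5692 0.0697 0.0845] [0.5866 0.0875 0.0884]
246.1290322580645 173.5
pred top (np.float64(246.3685176807836), np.float64(171.98317633400035))
```

View pics/m4.png

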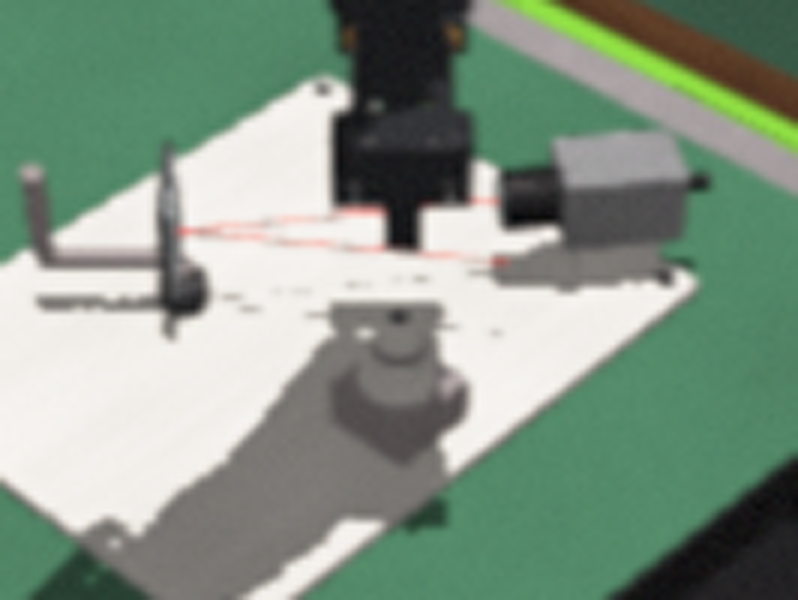

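The picture shows the hub seated in the nest: neck top at crop (400,330), its collar on the block. The depth reading puts its top at z ≈ 0.086, as expected when fully home. The post is at crop (33,175). Next I'll go to the post, with tool y already along the tangent.

move_arm(
  rows=[
    [0.0211,0.0098,0,0,0.06],
    [0.032,0.0148,0,0,0.06],
    [0.034,0.0158,0,0,0.06],
    [0.034,0.0158,0,0,0.06],
    [0.034,0.0158,0,0,0.06],
    [0.034,0.0158,0,0,0.06],
    [0.022,0.0103,0,0,0.06],
    [0,0,0.01,0,0.06],
    [0,0,0,0,0.06],
    [0,0,0,0,0.06],
  ],
)

```text
clock: 10.1
tool_pos: [0.4992, 0.2926, 0.3111]
eef_rot: [0.394, 0.919, -0.002, -0.001]
contact_force: [0.1, -0.6, 0.1]
opening: 0.685
finger_force: 0.0
```

```bash
python3 - <<'E'
from h import *
delta([.501,.294,.235])
E
```

```text
t 10.1 pos [0.4992 0.2926 0.3111] yaw(y axis) 43.6 F [ 0.1 -0.6  0.1] open 0.0603 tool delta [-0.0002  0.0026  0.076 ]
```

move_arm(
  rows=[
    [0,0.0015,0.02,0,0.06],
    [0,0,0.025,0,0.06],
    [0,0,0.02,0,0.06],
    [0,0,0.01,0,0.06],
    [0,0,0,0,0.06],
    [0,0,0,0,0.01],
    [0,0,0,0,0.01],
    [0,0,0,0,0.01],
    [0,0,0,0,0.01],
    [0,0,0,0,0.01],
  ],
  newtons=15,
)

```text
clock: 10.93
tool_pos: [0.5007, 0.2949, 0.2386]
eef_rot: [0.394, 0.919, 0.001, 0.0]
contact_force: [0.1, 0.4, -0.8]
opening: 0.327
finger_force: 0.0
```

move_arm(
  rows=[
    [0,0,0,0,0.01],
    [0,0,0,0,0.01],
    [0,0,0,0,0.01],
  ],
)

```text
clock: 11.18
tool_pos: [0.5009, 0.2953, 0.238]
eef_rot: [0.394, 0.919, 0.001, 0.0]
contact_force: [1.3, 0.6, 1.2]
opening: 0.153
finger_force: 15.0
```

```bash
cat >> h.py <<'E'
def beams(names,V=(.559,.2365)):
    V=np.array(V); out={}
    for n in names:
        s=load(n); c=s['color'].astype(float); red=c[...,0]-(c[...,1]+c[...,2])/2
        v,u=np.nonzero(red>25); P=atz(s,u,v,.066)[:,:2]; d=np.hypot(*(P-V).T); ang=np.degrees(np.arctan2(*(P-V).T[::-1]))
        k=(d>.04)&(d<.19)&(ang<-30)&(ang>-110); h,e=np.histogram(ang[k],np.arange(-110,-28,2)); print(n,[(int(e[i]),int(h[i]),d[k&(ang>=e[i])&(ang<e[i+1])].max().round(3)) for i in range(len(h)) if h[i]])
        np.savez('pics/b_'+n+'.npz',P=P[k],ang=ang[k],d=d[k])
E
python3 - <<'E'
from h import *
delta([.501,.294,.235]); print(r.get_state()['finger_force'])
cam('top','top5');cam('side','side5'); beams(['top0','side0','top5','side5'])
E
```

```text
t 11.18 pos [0.5009 0.2953 0.238 ] yaw(y axis) 43.64 F [1.3 0.6 1.2] open 0.0134 tool delta [-0.001  -0.0008  0.003 ]
15.00110634136945
top0 [(-56, 34, np.float64(0.187)), (-54, 6, np.float64(0.146)), (-40, 16, np.float64(0.184)), (-38, 31, np.float64(0.186)), (-36, 1, np.float64(0.057))]
side0 [(-60, 3, np.float64(0.065)), (-58, 15, np.float64(0.189)), (-56, 14, np.float64(0.189)), (-44, 1, np.float64(0.046)), (-42, 1, np.float64(0.042)), (-40, 18, np.float64(0.186)), (-38, 10, np.float64(0.179))]
top5 [(-56, 25, np.float64(0.187)), (-54, 4, np.float64(0.146)), (-40, 8, np.float64(0.184)), (-38, 17, np.float64(0.186))]
side5 [(-60, 1, np.float64(0.04)), (-58, 8, np.float64(0.189)), (-56, 16, np.float64(0.189)), (-44, 1, np.float64(0.046)), (-42, 1, np.float64(0.042)), (-40, 17, np.float64(0.186)), (-38, 10, np.float64(0.179))]
```

The post is gripped (opening 13.4 mm for the 14 mm pin). I'll now turn the mirror clockwise about 0.25 rad along the arc.

move_arm(
  rows=[
    [-2e-05,0.002,0,0.025,0.01],
    [-3e-05,0.002,0,0.025,0.01],
    [-2e-05,0.002,0,0.025,0.01],
    [-3e-05,0.002,0,0.025,0.01],
    [-2e-05,0.002,0,0.025,0.01],
    [-3e-05,0.002,0,0.025,0.01],
    [-2e-05,0.002,0,0.025,0.01],
    [-3e-05,0.002,0,0.025,0.01],
    [-2e-05,0.002,0,0.025,0.01],
    [-3e-05,0.002,0,0.025,0.01],
  ],
  newtons=20,
)

```text
clock: 12.12
tool_pos: [0.5164, 0.3069, 0.238]
eef_rot: [0.506, 0.862, -0.0, -0.0]
contact_force: [-1.0, -0.2, 4.7]
opening: 0.15
finger_force: 20.0
```

move_arm(
  rows=[
    [0,0,0,0,0.01],
    [0,0,0,0,0.01],
    [0,0,0,0,0.01],
    [0,0,0,0,0.01],
  ],
)

```text
clock: 12.45
tool_pos: [0.5164, 0.3069, 0.238]
eef_rot: [0.506, 0.863, -0.0, -0.0]
contact_force: [-2.2, -0.4, 6.1]
opening: 0.149
finger_force: 20.0
```

```bash
python3 - <<'E'
from h import *
delta([.501,.294,.235])
t=cam('top','top6');a=cam('side','side6'); beams(['top6','side6'])
for s,n in((t,'top'),(a,'side')):
    print(n,'axis',np.round(proj(s,np.array([.557,.2368,.066])),1),'hub',np.round(proj(s,np.array([.574,.0732,.066])),1))
def crop(s,u,v,w,h,k): return cv2.resize(s['color'][v:v+h,u:u+w,::-1],None,fx=k,fy=k,interpolation=cv2.INTER_CUBIC)
cv2.imwrite('pics/m6.png',np.hstack([crop(t,180,145,66,60,6),crop(a,195,140,66,60,6)]))
E
```

```text
t 12.45 pos [0.5164 0.3069 0.238 ] yaw(y axis) 29.25 F [-2.2 -0.4  6.1] open 0.0132 tool delta [-0.0038 -0.0197  0.003 ]
top6 [(-84, 19, np.float64(0.187)), (-82, 9, np.float64(0.145)), (-40, 8, np.float64(0.184)), (-38, 16, np.float64(0.186))]
side6 [(-88, 5, np.float64(0.09)), (-86, 10, np.float64(0.136)), (-84, 15, np.float64(0.189)), (-44, 1, np.float64(0.046)), (-42, 1, np.float64(0.042)), (-40, 17, np.float64(0.186)), (-38, 10, np.float64(0.179))]
top axis [190.3 180.6] hub [236.8 175.7]
side axis [209.5 157.8] hub [246.4 176.5]
```

View pics/m6.png

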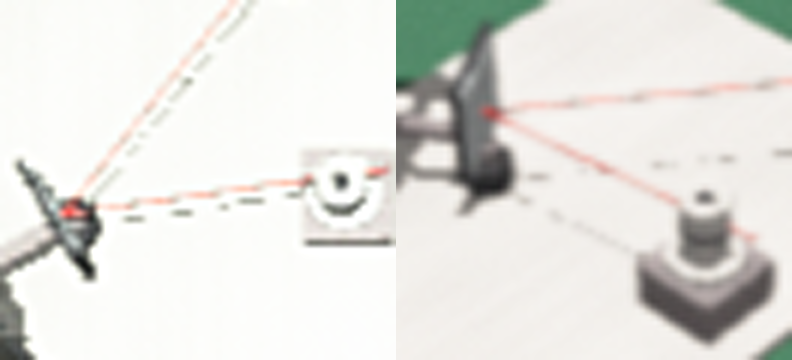

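The picture shows the reflected beam reaching the hub. In the top crop it passes about (343,176), while the neck's centre is at about (343,182). In the side crop it also runs about 5 px above mid-neck. So it needs about 0.01 rad more clockwise. I'll do that, then fit the beam in both views.

move_arm(
  rows=[
    [0,0.0004,0,0.005,0.01],
    [0,0.0004,0,0.005,0.01],
    [0,0,0,0,0.01],
    [0,0,0,0,0.01],
    [0,0,0,0,0.01],
  ],
)

```text
clock: 12.97
tool_pos: [0.517, 0.3073, 0.238]
eef_rot: [0.51, 0.86, -0.0, -0.0]
contact_force: [-0.9, -0.6, 5.6]
opening: 0.152
finger_force: 20.0
```

```bash
cat > fit.py <<'E'
from h import *
import sys
def fit(n):
    s=load(n); c=s['color'].astype(float); red=np.clip(c[...,0]-(c[...,1]+c[...,2])/2,0,None)
    v,u=np.nonzero(red>18); P=atz(s,u,v,.066)[:,:2]; V=np.array([.558,.2366]); d=np.hypot(*(P-V).T); ang=np.degrees(np.arctan2(*(P-V).T[::-1]))
    k=(d>.03)&(d<.2)&(ang<-75)&(ang>-100)
    cols={}
    for uu,vv in zip(u[k],v[k]): cols.setdefault(uu,[]).append((vv,red[vv,uu]))
    x=np.array(sorted(cols)); y=np.array([np.average([q[0] for q in cols[i]],weights=[q[1] for q in cols[i]]) for i in x])
    l=cv2.fitLine(np.c_[x,y].astype(np.float32),cv2.DIST_HUBER,0,.01,.01).ravel()
    A,B=[atz(s,l[2]+q*l[0],l[3]+q*l[1],.066)[:2] for q in(0,20)]; 
    print(n,len(x),'world angle',np.degrees(np.arctan2(*(B-A)[::-1])).round(2),'x at y=.0732:',(A+(B-A)*(.0732-A[1])/(B-A)[1]).round(4),'px line at u:',[(q,(l[3]+l[1]/l[0]*(q-l[2])).round(2)) for q in((236,238) if 'top' in n else (244,246,248))])
    return s
if __name__=='__main__':
    k=sys.argv[1]
    for n in('top','side'):
        s=fit(n+k); g=s['color'].astype(int).mean(2).astype(int)
        for z in(.046,.066,.086): print(z,np.round(proj(s,np.array([.574,.0732,z])),2))
        if len(sys.argv)>2:
            u0,v0=((228,166) if n=='top' else (238,168)); print(u0,v0); print('\n'.join(' '.join('%3d'%x for x in row) for row in g[v0:v0+19,u0:u0+19]))
E
python3 - <<'E'
from h import *
delta([.501,.294,.235])
t=cam('top','top7');a=cam('side','side7')
def crop(s,u,v,w,h,k): return cv2.resize(s['color'][v:v+h,u:u+w,::-1],None,fx=k,fy=k,interpolation=cv2.INTER_CUBIC)
cv2.imwrite('pics/m7.png',np.hstack([crop(t,222,160,33,33,12),crop(a,230,160,33,33,12)]))
E
python3 fit.py 6; python3 fit.py 7 p
```

```text
t 12.97 pos [0.517  0.3073 0.238 ] yaw(y axis) 28.67 F [-0.9 -0.6  5.6] open 0.0134 tool delta [-0.0039 -0.0204  0.003 ]
top6 33 world angle -82.29 x at y=.0732: [0.5812 0.0732] px line at u: [(236, np.float32(173.83)), (238, np.float32(173.56))]
0.046 [237.   176.57]
0.066 [236.76 175.73]
0.086 [236.51 174.86]
side6 31 world angle -82.53 x at y=.0732: [0.5774 0.0732] px line at u: [(244, np.float32(174.56)), (246, np.float32(175.52)), (248, np.float32(176.48))]
0.046 [246.45 181.01]
0.066 [246.41 176.55]
0.086 [246.37 171.98]
top7 34 world angle -83.29 x at y=.0732: [0.5782 0.0732] px line at u: [(236, np.float32(174.65)), (238, np.float32(174.41))]
0.046 [237.   176.57]
0.066 [236.76 175.73]
0.086 [236.51 174.86]
228 166
252 252 252 252 251 252 252 252 252 252 252 252 252 252 252 252 252 253 253
252 252 252 252 252 252 252 253 252 252 252 252 252 253 253 252 253 253 252
251 253 253 253 253 253 253 253 253 253 253 253 253 253 253 253 253 253 253
252 252 246 244 243 245 244 244 244 244 244 244 244 245 247 246 246 252 254
252 249 234 226 223 225 223 215 225 236 230 226 226 225 224 225
[... 2048 characters left out ...]
 242 241 240 240
238 239 238 221 157 111 111 116 120 118 113 115 140 187 221 235 239 240 240
238 237 237 225 164 102  93  98  99 100  92  97 134 174 188 202 227 239 241
231 226 230 223 165 110  92  87  87  88  89 104 160 207 207 186 208 234 241
215 216 229 217 152 113 109 108 112 113 109 120 176 226 227 199 192 215 231
192 210 233 221 159 118 113 116 118 120 119 140 195 231 226 202 180 187 202
178 189 218 229 207 162 133 121 117 120 143 186 221 222 188 171 172 169 169
171 167 178 215 229 222 192 162 156 166 196 228 232 218 173 160 165 156 132
155 164 160 174 206 227 227 224 224 226 228 226 207 172 152 144 150 125  98
121 146 159 159 167 182 191 193 201 202 189 174 161 154 152 140 120  94  84
```

View pics/m7.png

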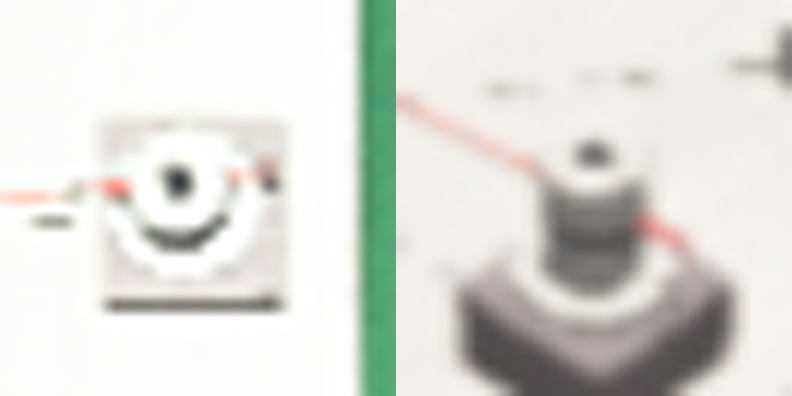

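The enlarged crop shows the bore centre at top px (236.4,174.7), so the ring's axis is at (236.7,175.6). The beam there is at row 174.6, about 1 px or 3 mm off axis. The side view also says 2–3 mm the same way, so I'll turn another 0.0095 rad.

move_arm(
  rows=[
    [0,0.0004,0,0.005,0.01],
    [0,0.00036,0,0.0045,0.01],
    [0,0,0,0,0.01],
    [0,0,0,0,0.01],
    [0,0,0,0,0.01],
  ],
)

```text
clock: 13.48
tool_pos: [0.5177, 0.3076, 0.238]
eef_rot: [0.514, 0.858, -0.0, -0.0]
contact_force: [-1.6, -0.3, 5.8]
opening: 0.147
finger_force: 20.0
```

```bash
python3 - <<'E'
from h import *
delta([.501,.294,.235])
t=cam('top','top8');a=cam('side','side8')
def crop(s,u,v,w,h,k): return cv2.resize(s['color'][v:v+h,u:u+w,::-1],None,fx=k,fy=k,interpolation=cv2.INTER_CUBIC)
cv2.imwrite('pics/m8.png',np.hstack([crop(t,222,160,33,33,12),crop(a,230,160,33,33,12)]))
E
python3 fit.py 8
```

```text
t 13.48 pos [0.5177 0.3076 0.238 ] yaw(y axis) 28.13 F [-1.6 -0.3  5.8] open 0.0129 tool delta [-0.0041 -0.0211  0.003 ]
top8 34 world angle -84.5 x at y=.0732: [0.5751 0.0732] px line at u: [(236, np.float32(175.49)), (238, np.float32(175.3))]
0.046 [237.   176.57]
0.066 [236.76 175.73]
0.086 [236.51 174.86]
side8 31 world angle -83.75 x at y=.0732: [0.5731 0.0732] px line at u: [(244, np.float32(175.57)), (246, np.float32(176.58)), (248, np.float32(177.58))]
0.046 [246.45 181.01]
0.066 [246.41 176.55]
0.086 [246.37 171.98]
```

View pics/m8.png

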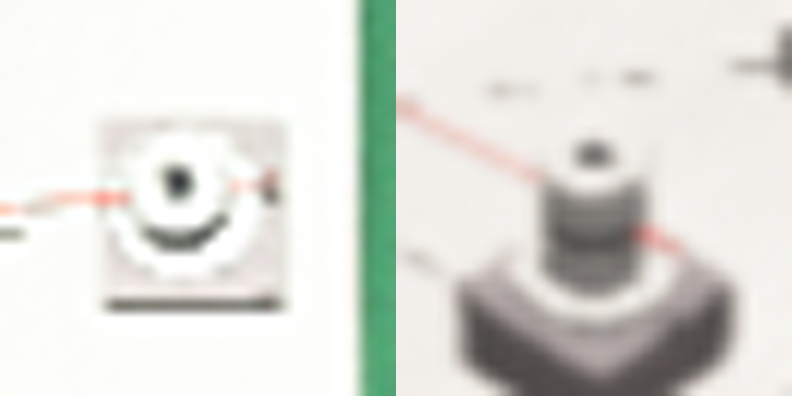

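Both views now put the beam within about 0.5 mm of the hub's axis: row 175.4 against 175.6 in the top view, and it crosses mid-neck in the side view. The post is held at 20 N, so I'm handing in.

```bash
python3 -c "
from plant import r
print(r.finish_job())"
```

```text
the job is handed in; nothing more can be done
None
```

The job is handed in: the hub stands fully home in the nest, and the gripper holds the mirror still by its post with the red aiming light on the middle of the hub's neck (about 0.5 mm off axis by my measurement); the other parts were left alone.

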